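# Sign off a hardware kit at the pick bays

## Task

Sign off the breaker hardware kit at the four pick bays: with the fingertips, lightly press down the grey key in front of the copper link, then the key in front of the black phase barrier plate, then the key in front of the dish of screws, each well past half its travel so that it stays down. The small roll of black tape is not in this kit, so leave its key up, and do not pick up or shift any part or anything else on the bench.

Things in the scene. Friction and masses are not known exactly. Their poses are not given: they have to be found in the camera images.
- bay_link: pick bay with the flat plated copper bar with two holes in its tray; fixed to the bench, 186 mm (x) x 110 mm (y). Origin: centre of its underside; its -x end, toward the robot, is a grey key housing 56 mm long and 32 mm high; its +x end is an open aluminium tray with an 18 mm high rim
- key_link_top (a point): centre of the top face of the grey rectangular key in front of the flat plated copper bar with two holes, 65 mm from the bay's origin along the bay's -x. The key is 40 mm (x) x 60 mm (y), its axes those of the bay; its top stands 54 mm above the bench when up and 44 mm when fully down; the point moves with the key. The key's cap floats on a rubber cushion: under the finger it gives 1 mm per 2.5 N (at most 8 mm) on top of the key's own travel, and springs back
- key_link (a joint): travel of that key, m: 0 up, 0.010 fully down on its stop. It slides straight down against about 2.5 N of friction (a little more when pushed fast), has no spring, and stays where it is left; its cap's give is not counted
- copper_link: flat plated copper bar with two holes, 110 x 20 x 5 mm, lying loose in its bay's tray; origin under its centre. It is only there to tell which bay is which
- bay_barrier: pick bay with the thin black phase barrier plate with one turned-up edge in its tray; fixed to the bench, 186 mm (x) x 110 mm (y). Origin: centre of its underside; its -x end, toward the robot, is a grey key housing 56 mm long and 32 mm high; its +x end is an open aluminium tray with an 18 mm high rim
- key_barrier_top (a point): centre of the top face of the grey rectangular key in front of the thin black phase barrier plate with one turned-up edge, 65 mm from the bay's origin along the bay's -x. The key is 40 mm (x) x 60 mm (y), its axes those of the bay; its top stands 54 mm above the bench when up and 44 mm when fully down; the point moves with the key. The key's cap floats on a rubber cushion: under the finger it gives 1 mm per 2.5 N (at most 8 mm) on top of the key's own travel, and springs back
- key_barrier (a joint): travel of that key, m: 0 up, 0.010 fully down on its stop. It slides straight down against about 2.5 N of friction (a little more when pushed fast), has no spring, and stays where it is left; its cap's give is not counted
- phase_barrier: thin black phase barrier plate with one turned-up edge, 100 x 43 x 8 mm, lying loose in its bay's tray; origin under its centre. It is only there to tell which bay is which
- bay_screws: pick bay with the round steel dish of terminal screws in its tray; fixed to the bench, 186 mm (x) x 110 mm (y). Origin: centre of its underside; its -x end, toward the robot, is a grey key housing 56 mm long and 32 mm high; its +x end is an open aluminium tray with an 18 mm high rim
- key_screws_top (a point): centre of the top face of the grey rectangular key in front of the round steel dish of terminal screws, 65 mm from the bay's origin along the bay's -x. The key is 40 mm (x) x 60 mm (y), its axes those of the bay; its top stands 54 mm above the bench when up and 44 mm when fully down; the point moves with the key. The key's cap floats on a rubber cushion: under the finger it gives 1 mm per 2.5 N (at most 8 mm) on top of the key's own travel, and springs back
- key_screws (a joint): travel of that key, m: 0 up, 0.010 fully down on its stop. It slides straight down against about 2.5 N of friction (a little more when pushed fast), has no spring, and stays where it is left; its cap's give is not counted
- screw_dish: round steel dish of terminal screws, 96 mm across, 26 mm high, lying loose in its bay's tray; origin under its centre. It is only there to tell which bay is which
- bay_tape: pick bay with the small roll of black tape in its tray; fixed to the bench, 186 mm (x) x 110 mm (y). Origin: centre of its underside; its -x end, toward the robot, is a grey key housing 56 mm long and 32 mm high; its +x end is an open aluminium tray with an 18 mm high rim
- key_tape_top (a point): centre of the top face of the grey rectangular key in front of the small roll of black tape, 65 mm from the bay's origin along the bay's -x. The key is 40 mm (x) x 60 mm (y), its axes those of the bay; its top stands 54 mm above the bench when up and 44 mm when fully down; the point moves with the key. The key's cap floats on a rubber cushion: under the finger it gives 1 mm per 2.5 N (at most 8 mm) on top of the key's own travel, and springs back
- key_tape (a joint): travel of that key, m: 0 up, 0.010 fully down on its stop. It slides straight down against about 2.5 N of friction (a little more when pushed fast), has no spring, and stays where it is left; its cap's give is not counted
- tape_roll_small: small roll of black tape, 53 mm across, 19 mm high, lying loose in its bay's tray; origin under its centre. It is only there to tell which bay is which
- marker: white marker pen with a black cap, 135 mm long, 17 mm thick, lying between two bays; origin under its middle; a bystander
- pen: white ball pen, 145 mm long, 11 mm thick, lying between two bays; origin under its middle; a bystander
- screwdriver: screwdriver, 182 mm long, 26 mm thick, lying between two bays; origin under its middle; a bystander

How it is judged:
On the way, in this order (a step that is already met when the one before it is completed fails the run):
1. the key in front of the flat plated copper bar with two holes is pressed more than half way down (value of joint key_link above 0.005 m), for 0.2 s.
2. the key in front of the thin black phase barrier plate with one turned-up edge is pressed more than half way down (value of joint key_barrier above 0.005 m), for 0.2 s.
3. the key in front of the round steel dish of terminal screws is pressed more than half way down (value of joint key_screws above 0.005 m), for 0.2 s.
At the end, for the whole second after the job is handed in: the keys of the copper link, phase barrier and screw dish are each more than 5 mm down (of 10), the tape's key less than 3 mm; every part and bystander is within 20 mm of where it started and at rest (value of joint each of key_link, key_barrier, key_screws above 0.005 m and value of joint key_tape below 0.003 m and distance of each of copper_link, phase_barrier, screw_dish, tape_roll_small, marker, pen, screwdriver from where it was at the start of the episode below 0.02 m and linear speed of each of copper_link, phase_barrier, screw_dish, tape_roll_small, marker, pen, screwdriver below 0.03 m/s); the robot touches nothing.
It fails at once if a key is pressed before its turn (barrier before copper link, or screws before barrier) ((value of joint key_barrier above 0.003 m and value of joint key_link below 0.005 m) or (value of joint key_screws above 0.003 m and value of joint key_barrier below 0.005 m)).
It fails at once if the key of the black tape is pressed down by more than 3 mm (value of joint key_tape above 0.003 m).
It fails at once if a key or bay is pushed harder than 25 N (contact force between any of the fingers, the arm and bay_link above 25 N or contact force between any of the fingers, the arm and bay_barrier above 25 N or contact force between any of the fingers, the arm and bay_screws above 25 N or contact force between any of the fingers, the arm and bay_tape above 25 N).
It fails at once if a part in a tray or a bystander is lifted, carried or shifted by more than 20 mm (distance of any of copper_link, phase_barrier, screw_dish, tape_roll_small, marker, pen, screwdriver from where it was at the start of the episode above 0.02 m).
It also fails if it takes over 42 s, if anything falls off the work surface, if the arm or the gripper's body presses on something with over 40 N, if the wrist force passes 120 N, or if a joint passes its speed limit or range.

## Robot

A 7-joint arm with a two-finger parallel gripper is mounted at the origin on a cart in front of the work surface, level with it; the furniture and walls round the work are solid. World frame = base frame: x ahead of the robot, y to its left, z up, the work surface at z = 0. Lengths are in m, angles in rad, forces in N, time in s.
With the tool pointing down it reaches from about 0.4 to 0.875 m from the base axis. Payload 6.5 kg.
Tool frame: the origin (TCP) lies at the centre of the arm's flange, where the gripper is bolted on; the fingertips stand 166 mm ahead of it and the grasp point (between the pads) lies ctrl.tcp_to_grasp ahead of it (ctrl.tcp_to_grasp is the distance from the TCP to the grasp point, in m); z points along the fingers, y is the line along which they close (so a half turn about z gives the same grasp; the last joint's range is limited). The gripper opens to 88 mm and grips with 3 to 60 N. Pads are 18 mm wide; open, the fingers measure 123 mm over their backs; the gripper's body (75 mm by 187 mm) begins 45 mm behind the grasp point.
Start: joints at [-1.297, 0.536, -0.004, 1.538, 0.003, 1.067, -0.071], TCP at [0.217, 0.613, 0.405] pointing down, gripper open.
Joint ranges: [-2.7, 2.7], [-0.37, 2.16], [-1.27, 1.26], [0.24, 2.4], [-1.31, 4.45], [0.19, 1.91], [-2.76, 2.76]. Speed limits (rad/s): [2.39, 2.39, 3.14, 3.14, 3.14, 3.14, 3.14].

## Interface

Orientations are given as [roll, pitch, yaw] about the fixed x, y, z axes, in that order (R = Rz(yaw) Ry(pitch) Rx(roll)).
In Python, from bench import telemetry, optics, ctrl gives the robot as it stands.
- The arm moves only by the shell command python3 -m jog 'ROWS'. ROWS is text: rows parted by semicolons, each of 5 numbers parted by spaces: the finger opening in mm, from 0 to 88.1, then the shift along the world's x, y, z in mm, then the turn about the world's z in rad. In form: grip tx ty tz roll; .... A call has 1 to 8 rows; each row shifts and turns the commanded pose from where the row before left it; what a row does not reach is not made up. A row lasts 1/10 s, in which the tool goes at most 50 mm and 8.59 degrees, less where a joint would pass 70% of its speed; a pose out of reach is approached as far as the arm can. A call is refused whole if a number of a shift passes 50 or a number of a turn 0.15, either way. A call with a gripper value outside its range is refused whole. The fingers move at their own pace and stop on an object; the grip force is fixed at half the most. Time passes only in rows, so rows that do not move let the fingers close. It gives the time, the measured TCP pose, the force, the opening and the grip force at its end, in the units of the state.
- telemetry.observe(): the state, without advancing time (a new reading comes with each control period).
- optics.grab_frame(name): name is "scene" or "top" or "wrist"; returns the picture (400x640x3 uint8, blue, green, red); there is no depth.
- optics.camera_params(name): a dict with "camera_matrix" (3x3 intrinsics, pixels), "distortion" ([k1, k2, p1, p2, k3] as OpenCV has them; the pictures are not rectified), "extrinsics" (4x4, takes a point from camera to world coordinates). Camera axes: x right, y down, z forward; pixel columns grow to the right and rows downward; lengths in m; the calibration is good to about 2 mm. A picture is of the moment at which its call begins: read the wrist's pose just before it. camera_params takes no time and is no camera call; for the wrist camera it gives the pose at the moment of the call.
- ctrl.close_job(): hands the job in; it is judged then, once.
The state is a dict: "time": time; "q": joint angles; "qd": joint speeds; "effort": joint torques, N m; "ee_pos": TCP position; "ee_rot": TCP orientation; "contact_force": force on the tool from outside, world axes, zero at the start; "moment": the same for the moment, N m; "gripper_width": finger opening in m; "grasp_force": force on a finger pad.
Only numpy, scipy, OpenCV 4.12 (cv2) and the standard library are available. Lean on these libraries where they do the work, as an engineer would, in place of code of your own. Each camera call takes 0.05 s, during which the arm holds its last target. There are 200 camera calls.

## Working session

There is one attempt and no reset: what is moved stays moved. The work goes in short steps, Python scripts to look and compute and a shell command to move; the robot and the scene stay as the last step left them, time stands still between calls to the robot, and variables do not carry over. Pictures are saved under pics/ and viewed, at most 10 in all, crops included, and the job is handed in when it is done.

```bash
mkdir -p pics; ls; python3 - <<'E'
from bench import telemetry, optics, ctrl
import cv2,numpy as np
s=telemetry.observe();print(s['time'],s['ee_pos'],s['ee_rot'],s['contact_force'],s['gripper_width'],ctrl.tcp_to_grasp)
for n in ('top','scene'):
    cv2.imwrite(f'pics/{n}0.png',optics.grab_frame(n)); p=optics.camera_params(n); print(n,p)
E
```

```text
pics
0.0 [0.21652154 0.61252631 0.40383798] [-3.13986795e+00  1.52346313e-04  2.80189274e+00] [ 0.20618881 -0.48439241 -0.44491397] 0.08837199910330257 0.1473
top {'camera_matrix': array([[505.38207265,   0.        , 321.97584914],
       [  0.        , 505.38207265, 200.12900735],
       [  0.        ,   0.        ,   1.        ]]), 'distortion': array([0.01197579, 0.        , 0.        , 0.        , 0.        ]), 'extrinsics': array([[-0.00826682, -0.994187  ,  0.10734931,  0.39801946],
       [-0.99986578,  0.00973682,  0.01317672, -0.0518392 ],
       [-0.01414536, -0.10722597, -0.99413405,  1.20861603],
       [ 0.        ,  0.        ,  0.        ,  1.        ]])}
scene {'camera_matrix': array([[421.90275069,   0.        , 328.56662579],
       [  0.        , 421.90275069, 198.08686609],
       [  0.        ,   0.        ,   1.        ]]), 'distortion': array([-0.09534212,  0.        ,  0.        ,  0.        ,  0.        ]), 'extrinsics': array([[ 0.85343974, -0.37410756,  0.36288311,  0.09348284],
       [-0.52111895, -0.60088799,  0.60610945, -0.76448676],
       [-0.00869803, -0.70638315, -0.70777622,  0.91171842],
       [ 0.        ,  0.        ,  0.        ,  1.        ]])}
```

View pics/top0.png

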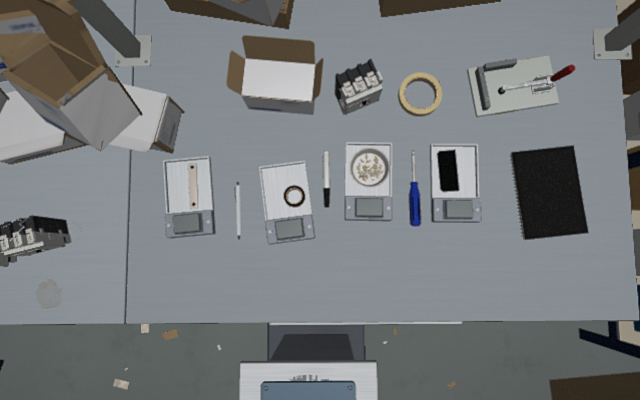

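View pics/scene0.png

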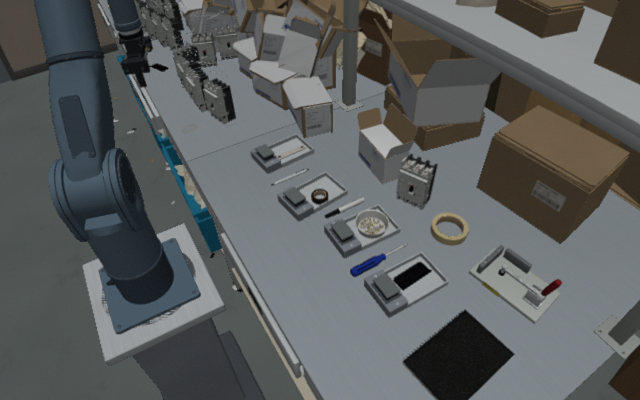

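Top view: the link key is near (186,223), tape (289,228), screws (369,207) and barrier (458,209). In the scene view they are at about (264,152), (295,197), (342,229) and (384,286). Next I segment the key tops.

```bash
cat > h.py <<'E'
import cv2,numpy as np
from bench import optics
names=['link','tape','screws','barrier']
seed={'top':[(186,223),(289,228),(369,207),(458,209)],'scene':[(264,152),(295,197),(342,229),(384,286)]}
def ray(n,px):
    p=optics.camera_params(n);u=cv2.undistortPoints(np.float32([[px]]),p['camera_matrix'],p['distortion'])[0,0]
    T=p['extrinsics'];return T[:3,3],T[:3,:3]@np.r_[u,1]
def plane(n,px,z):
    o,d=ray(n,px);return o+d*(z-o[2])/d[2]
def cross(a,b):
    (o1,d1),(o2,d2)=a,b;d1=d1/np.linalg.norm(d1);d2=d2/np.linalg.norm(d2)
    t=np.linalg.lstsq(np.c_[d1,-d2],o2-o1,rcond=None)[0]
    p,q=o1+t[0]*d1,o2+t[1]*d2;return (p+q)/2,np.linalg.norm(p-q)
def seg(n,s,img,tol=10):
    m=np.zeros((402,642),np.uint8)
    im=cv2.medianBlur(img,3)
    cv2.floodFill(im,m,s,0,(tol,)*3,(tol,)*3,cv2.FLOODFILL_MASK_ONLY|cv2.FLOODFILL_FIXED_RANGE|(255<<8))
    m=m[1:-1,1:-1];c=max(cv2.findContours(m,0,2)[0],key=cv2.contourArea);return c
E
python3 - <<'E'
from h import *
I={n:cv2.imread(f'pics/{n}0.png') for n in seed}
C={};tiles=[]
for n in seed:
    row=[]
    for k,s in zip(names,seed[n]):
        c=seg(n,s,I[n]);M=cv2.moments(c);C[n,k]=(M['m10']/M['m00'],M['m01']/M['m00'])
        r=cv2.minAreaRect(c);print(n,k,I[n][s[1],s[0]],'area',M['m00'],'c',np.round(C[n,k],1),'rect',np.round(r[1],1),round(r[2],1))
        if n=='top':
            P=np.float32([plane(n,q,.054)[:2] for q in cv2.boxPoints(r)])*1000;w=cv2.minAreaRect(P);print('   mm',np.round(w[0]),np.round(w[1]),w[2])
        t=I[n][s[1]-25:s[1]+25,s[0]-25:s[0]+25].copy();t=cv2.resize(t,(200,200),interpolation=0)
        cc=((c-np.array([s[0]-25,s[1]-25]))*4+2).astype(int);cv2.drawContours(t,[cc],-1,(0,0,255),1);row.append(t)
    tiles.append(np.hstack(row))
cv2.imwrite('pics/seg.png',np.vstack(tiles))
for k in names:
    X,g=cross(ray('top',C['top',k]),ray('scene',C['scene',k]));print(k,np.round(X*1000,1),'gap',round(g*1000,1),'top@54',np.round(plane('top',C['top',k],.054)*1000,1),'scene@54',np.round(plane('scene',C['scene',k],.054)*1000,1))
E
```

```text
top link [113 112 107] area 405.0 c [185.1 222. ] rect [19.3 26.6] 84.8
   mm [475. 277.] [44. 62.] 4.663397789001465
top tape [123 122 116] area 348.5 c [289.1 228.1] rect [18.6 29.8] 82.9
   mm [462.  39.] [43. 68.] 6.604050636291504
top screws [126 126 120] area 440.0 c [369.8 205.4] rect [20. 29.] 90.0
   mm [ 508. -143.] [67. 46.] 89.43106842041016
top barrier [123 123 118] area 425.5 c [459.9 207.4] rect [31.8 19. ] 2.7
   mm [ 502. -346.] [73. 44.] 86.67286682128906
scene link [93 92 87] area 113.5 c [263.6 150.2] rect [11.9 19.6] 61.4
scene tape [92 91 86] area 165.0 c [294.3 194.3] rect [14.6 20.7] 74.7
scene screws [92 92 86] area 211.0 c [342.5 228. ] rect [17.1 25.6] 71.6
scene barrier [90 91 84] area 331.0 c [387.3 282.9] rect [24.3 44.3] 60.3
link [474.4 281.6  43.7] gap 3.5 top@54 [475.3 278.   54. ] scene@54 [468.3 270.   54. ]
tape [459.1  39.7  49.8] gap 0.7 top@54 [459.2  39.3  54. ] scene@54 [457.  36.  54.]
screws [ 508.3 -145.6   52.1] gap 3.0 top@54 [ 509.5 -146.1   54. ] scene@54 [ 506.  -146.4   54. ]
barrier [ 502.6 -350.8   55.5] gap 0.5 top@54 [ 503.  -351.3   54. ] scene@54 [ 503.1 -350.    54. ]
```

View pics/seg.png

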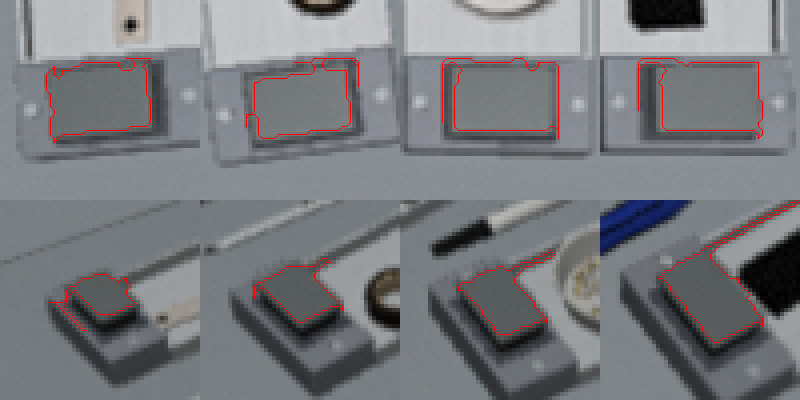

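The key faces measure about 40 x 60 mm, and the crossed heights are about 44–55 mm. The link key reads low because its patch in the scene view is small and leaks. The red outlines leak a little towards the trays, so I take the centres from the faces themselves: link (473,278), tape (456,38), screws (506,-146), barrier (500,-352). Moving now with the fingers closed.

```bash
python3 -m jog '0 28 -37 0 0.04;0 28 -37 0 0.04;0 28 -37 0 0.04;0 28 -37 0 0.04;0 28 -37 0 0.04;0 28 -37 0 0.04;0 28 -37 0 0.04;0 28 -37 0 0.04'; python3 -m jog '0 32 -38 0 0;0 0 0 -45 0;0 0 0 -45 0;0 0 0 -40 0;0 0 0 0 0;0 0 0 0 0'
python3 - <<'E'
from h import *
from bench import telemetry
s=telemetry.observe();print(s['ee_pos'],s['contact_force'],s['gripper_width'])
f=optics.grab_frame('wrist');cv2.imwrite('pics/w1.png',f);g=optics.grab_frame('top');cv2.imwrite('pics/t1.png',g)
# refined centres: opened masks
for n in seed:
    I=cv2.imread(f'pics/{n}0.png')
    for k,sd in zip(names,seed[n]):
        m=np.zeros(I.shape[:2],np.uint8);cv2.drawContours(m,[seg(n,sd,I,8)],-1,255,-1)
        m=cv2.morphologyEx(m,2,np.ones((7,7) if n=='top' else (5,5),np.uint8));y,x=np.nonzero(m)
        seed[n][names.index(k)]=(x.mean(),y.mean())
for i,k in enumerate(names):
    X,gp=cross(ray('top',seed['top'][i]),ray('scene',seed['scene'][i]));print(k,np.round(X*1000,1),round(gp*1000,1),np.round(plane('top',seed['top'][i],.054)*1000,1))
E
```

```text
time: 0.9
ee_pos: [0.4414, 0.3151, 0.4046]
ee_rot: [-3.141, -0.0, 3.124]
contact_force: [0.1, 0.2, -0.5]
gripper_width: 0.0264
grasp_force: 0.0
time: 1.5
ee_pos: [0.4727, 0.2789, 0.275]
ee_rot: [-3.141, -0.001, 3.122]
contact_force: [0.1, 0.3, 1.6]
gripper_width: 0.0001
grasp_force: 0.0
[0.47266269 0.2788935  0.27499979] [0.12082056 0.33699837 1.57451026] 8.458321459362179e-05
link [475.5 280.4  45.3] 0.1 [475.  277.9  54. ]
tape [458.9  40.2  49. ] 0.6 [458.9  39.7  54. ]
screws [ 505.4 -146.1   52.1] 1.3 [ 505.8 -146.3   54. ]
barrier [ 501.  -351.9   50.7] 3.6 [ 502.3 -352.    54. ]
```

View pics/w1.png

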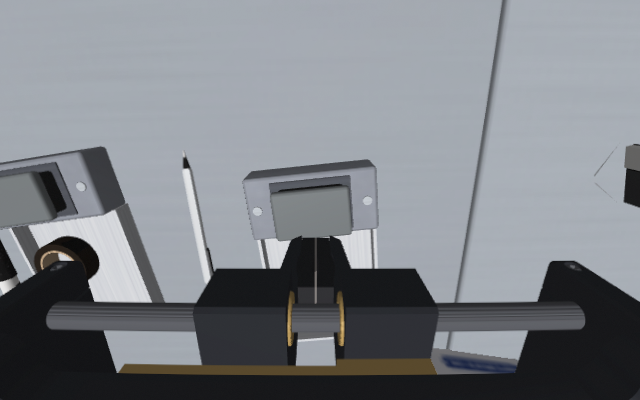

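Wrist view: the link key top is at about (312,212), with the closed fingertips just in front of it at (315,240), at tip height 109 mm. I descend in small steps and watch the force.

```bash
python3 -m jog '0 1 -1 -25 0;0 0 0 -22 0;0 0 0 0 0;0 0 0 0 0'; python3 -m jog '0 0 0 -3 0;0 0 0 -3 0;0 0 0 -2 0;0 0 0 -2 0;0 0 0 -2 0;0 0 0 0 0;0 0 0 0 0'
```

```text
time: 2.0
ee_pos: [0.4743, 0.2783, 0.2294]
ee_rot: [3.14, 0.002, 3.122]
contact_force: [0.1, -0.1, 0.2]
gripper_width: 0.0004
grasp_force: 0.0
time: 2.7
ee_pos: [0.4738, 0.278, 0.2158]
ee_rot: [3.141, 0.001, 3.122]
contact_force: [0.4, 1.1, 1.5]
gripper_width: 0.0006
grasp_force: 0.8
```

```bash
python3 -m jog '0 0 0 -2 0;0 0 0 -2 0;0 0 0 0 0'; python3 -m jog '0 0 0 -2 0;0 0 0 -1 0;0 0 0 0 0'
```

```text
time: 3.0
ee_pos: [0.4737, 0.2779, 0.2116]
ee_rot: [3.141, 0.0, 3.122]
contact_force: [1.1, 0.5, 1.5]
gripper_width: 0.0007
grasp_force: 0.9
time: 3.3
ee_pos: [0.4737, 0.2779, 0.2087]
ee_rot: [3.141, 0.0, 3.122]
contact_force: [0.3, 1.2, 4.7]
gripper_width: 0.0003
grasp_force: 2.1
```

```bash
python3 -m jog '0 0 0 -1 0;0 0 0 -1 0;0 0 0 0 0;0 0 0 0 0'
```

```text
time: 3.7
ee_pos: [0.4738, 0.278, 0.2072]
ee_rot: [3.141, 0.0, 3.122]
contact_force: [-0.7, 0.1, 8.2]
gripper_width: 0.0002
grasp_force: 4.0
```

The link key is on its stop: the force rises at the cushion's rate with the tip at 41 mm. Lifting and going to the barrier key at (501,-352).

```bash
python3 -m jog '0 0 0 20 0;0 0 0 40 0;0 0 0 40 0;0 2 -48 0 0;0 2 -48 0 0;0 2 -48 0 0;0 2 -48 0 0;0 2 -48 0 0'; python3 -m jog '0 2 -48 0 0;0 2 -48 0 0;0 2 -48 0 0;0 2 -48 0 0;0 2 -48 0 0;0 2 -48 0 0;0 3 -48 0 0;0 2 -48 0 0';python3 -m jog '0 0 -6 0 0;0 0 0 0 0'
python3 - <<'E'
from h import *
cv2.imwrite('pics/t2.png',np.vstack([cv2.resize(optics.grab_frame('wrist'),(480,300)),cv2.resize(optics.grab_frame('scene')[100:350,150:550],(480,300))]))
E
```

```text
time: 4.5
ee_pos: [0.4826, 0.0358, 0.3063]
ee_rot: [-3.141, -0.002, 3.122]
contact_force: [0.9, 0.7, 1.5]
gripper_width: 0.0003
grasp_force: 0.0
time: 5.3
ee_pos: [0.4998, -0.3478, 0.3059]
ee_rot: [3.14, -0.002, 3.122]
contact_force: [1.2, 1.7, -0.5]
gripper_width: 0.0006
grasp_force: 0.0
time: 5.5
ee_pos: [0.4994, -0.3535, 0.3058]
ee_rot: [3.141, -0.002, 3.118]
contact_force: [0.5, 0.1, -0.2]
gripper_width: 0.0004
grasp_force: 0.0
```

View pics/t2.png

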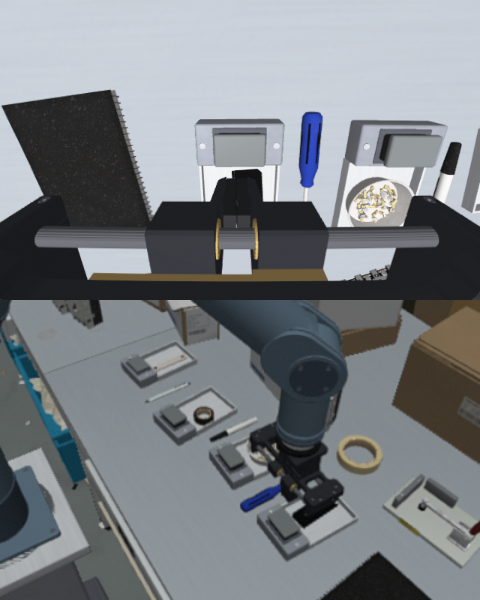

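The fingertips are above the barrier bay, with its key at (240,150) in the upper panel. In the lower panel the link key at (140,367) is now down. Pressing the barrier key.

```bash
python3 -m jog '0 1 1 -40 0;0 0 0 -35 0;0 0 0 -6 0;0 0 0 0 0;0 0 0 0 0'; python3 -m jog '0 0 0 -3 0;0 0 0 -2 0;0 0 0 -2 0;0 0 0 -2 0;0 0 0 -2 0;0 0 0 -2 0;0 0 0 0 0';python3 -m jog '0 0 0 -2 0;0 0 0 0 0;0 0 0 0 0'
```

```text
time: 6.1
ee_pos: [0.5025, -0.3508, 0.2273]
ee_rot: [-3.141, 0.002, 3.123]
contact_force: [-0.1, -0.1, 0.0]
gripper_width: 0.0007
grasp_force: 0.0
time: 6.8
ee_pos: [0.5019, -0.3513, 0.2126]
ee_rot: [-3.141, 0.001, 3.122]
contact_force: [1.5, -0.4, 1.2]
gripper_width: 0.0004
grasp_force: 0.9
time: 7.1
ee_pos: [0.5017, -0.3512, 0.2107]
ee_rot: [-3.142, 0.0, 3.122]
contact_force: [1.2, -1.7, 1.8]
gripper_width: 0.0004
grasp_force: 0.9
```

```bash
python3 -m jog '0 0 0 -2 0;0 0 0 -1 0;0 0 0 0 0;0 0 0 0 0'
```

```text
time: 7.5
ee_pos: [0.5017, -0.3513, 0.208]
ee_rot: [-3.142, 0.0, 3.122]
contact_force: [0.5, -0.1, 6.0]
gripper_width: 0.0005
grasp_force: 3.0
```

The barrier key is on its stop too (6 N). On to the screws key at (505,-146).

```bash
python3 -m jog '0 0 0 20 0;0 0 0 40 0;0 0 0 30 0;0 1 42 0 0;0 1 42 0 0;0 1 42 0 0;0 1 42 0 0;0 0 37 0 0'; python3 -m jog '0 0 0 0 0;0 0 0 -40 0;0 0 0 -30 0;0 0 0 0 0;0 0 0 0 0'
```

```text
time: 8.3
ee_pos: [0.5049, -0.1438, 0.2972]
ee_rot: [3.141, -0.002, 3.123]
contact_force: [0.7, -0.7, -0.7]
gripper_width: 0.0005
grasp_force: 0.0
time: 8.8
ee_pos: [0.5053, -0.1468, 0.2277]
ee_rot: [-3.142, -0.002, 3.121]
contact_force: [0.9, -0.2, 0.2]
gripper_width: 0.0003
grasp_force: 0.0
```

```bash
python3 -m jog '0 0 0 -3 0;0 0 0 -3 0;0 0 0 -2 0;0 0 0 -2 0;0 0 0 -2 0;0 0 0 -2 0;0 0 0 -2 0;0 0 0 0 0';python3 -m jog '0 0 0 -2 0;0 0 0 -1 0;0 0 0 0 0;0 0 0 0 0'
```

```text
time: 9.6
ee_pos: [0.5059, -0.1463, 0.2116]
ee_rot: [-3.141, 0.001, 3.122]
contact_force: [1.2, -1.2, 1.7]
gripper_width: 0.0005
grasp_force: 0.9
time: 10.0
ee_pos: [0.5058, -0.1463, 0.2089]
ee_rot: [-3.141, 0.001, 3.122]
contact_force: [1.1, -1.1, 3.7]
gripper_width: 0.0003
grasp_force: 1.9
```

```bash
python3 -m jog '0 0 0 -2 0;0 0 0 0 0;0 0 0 0 0'; python3 -m jog '0 0 0 20 0;0 0 0 40 0;0 0 0 50 0;0 0 0 50 0;0 0 0 50 0;0 0 0 0 0;0 0 0 0 0'
python3 - <<'E'
from h import *
f=optics.grab_frame('scene');cv2.imwrite('pics/s3.png',cv2.resize(np.hstack([cv2.imread('pics/scene0.png')[120:330,230:460],f[120:330,230:460]]),(800,366)))
E
```

```text
time: 10.3
ee_pos: [0.5059, -0.1463, 0.2071]
ee_rot: [-3.141, 0.001, 3.122]
contact_force: [0.9, -1.0, 8.0]
gripper_width: 0.0003
grasp_force: 4.1
time: 11.0
ee_pos: [0.5053, -0.1459, 0.4169]
ee_rot: [3.141, 0.0, 3.122]
contact_force: [-0.3, 0.5, -0.6]
gripper_width: 0.0004
grasp_force: 0.0
```

View pics/s3.png

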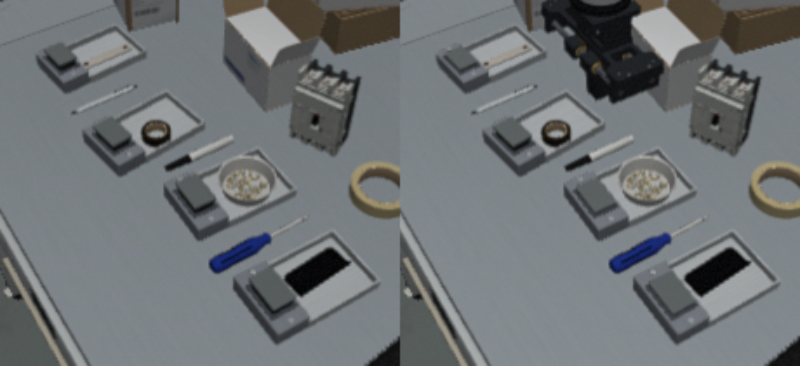

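In the after view on the right, the link (460,55), screws (598,195) and barrier (670,293) keys are down. The tape key (513,133) is still up, nothing has shifted and the arm is clear.

```bash
python3 -c "from bench import ctrl; print(ctrl.close_job())"
```

```text
the job is handed in; nothing more can be done
None
```

I pressed the link, barrier and screws keys down to their stops in that order, left the tape key up with nothing shifted in the final camera view, and handed the job in at about 11 s; no verdict came back.

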